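# Set the portion stop of the bench cheese cutter and bring the cheese up to it

### The arm

A 6-joint arm with a two-finger parallel gripper is mounted at the origin on the work surface. World frame = base frame: x ahead of the robot, y to its left, z up, the work surface at z = 0. Lengths are in m, angles in rad, forces in N, time in s.
With the tool pointing down it reaches from about 0.275 to 0.825 m from the base axis. Payload 4.9 kg.
Tool frame: the origin (TCP) lies midway between the tips of the shut fingers; the grasp point (between the pads) lies 19 mm behind it (grip_point_offset is the distance from the TCP to the grasp point, in m); z points along the fingers, x is the direction in which the jaws open and shut, and the axes are right-handed (so a half turn about z gives the same grasp; the last joint's range is limited). The gripper opens to 85 mm and grips with 20 to 120 N. Pads are 22 mm wide; open, the fingers measure 114 mm over their backs; the gripper's body (76 mm by 85 mm) begins 54 mm behind the grasp point. The pads swing forward as they close: fully open they stand 13 mm farther back than shut.
Start: joints at [1.139, 0.326, -0.193, 1.052, 0, 1.437], TCP at [0.161, 0.526, 0.231] pointing down, gripper open.
Joint ranges: [-2.65, 2.65], [-0.97, 1.79], [-1.3, 1.35], [-1.93, 2.1], [-1.47, 1.37], [-3.14, 3.14]. Speed limits (rad/s): [2.57, 2.57, 3.14, 3.14, 3.14, 3.14].

### API

Orientations are given as a rotation vector (axis times angle).
In Python, from cell import * gives the robot as it stands. Calls block until the motion is done:
- movep(position, orientation): joint-space move of the TCP to a pose.
- move_l(position, velocity=0.15, rot=None, until_force=None): straight line of the TCP; rot=None keeps the orientation; velocity is the mean speed in m/s. With until_force (N) it stops when the force on the tool has changed by that much, and returns True; else False.
- set_joints(angles): joint-space move.
- let_go() and grab(newtons=None): open the fingers fully, or close them until they stop; newtons is the grip in N (None keeps the last).
- sleep(seconds).
- ik(position, orientation): joint angles nearest the present ones, or None.
- get_state(): the state.
- grab_frame(name): name is "side" or "top"; returns a dict with "img" (384x512x3 uint8, red, green, blue), "fx", "fy", "cx", "cy" (pixels), "cam_to_world" (4x4, takes a point from camera to world coordinates). Camera axes: x right, y down, z forward; pixel columns grow to the right and rows downward; lengths in m; the calibration is good to about 2 mm. A picture is of the moment at which its call begins. There is no depth.
A pose or a line that the arm cannot do raises MotionError and nothing moves.
- sign_off(): hands the job in, once; it reports no verdict.
Trained networks look in the newest picture that a camera, given by its name, has taken for a name from the list of things; names that differ only in an ending like _2 or _b are one class to them, and where a whole thing is asked for, a point or a joint stands for the part that bears it (a point fixed in the world has none). Each returns a list of dicts, best first, with "score" (0 to 1); they miss things now and then, are a little off and sometimes report something else, mostly with a low value. They report only what shows in the picture. A call takes as long as a camera call. They do not tell look-alikes from the thing itself.
- spot_in(camera, name): "centre" ([column, row] in pixels, amid what is visible of it).
- silhouettes(camera, name): "mask" (384x512 bool, what is visible of it) and "centre" ([column, row] in pixels, amid what is visible of it).
- tip_of(camera, name): "centre" ([column, row] in pixels: a listed point, or the origin of a listed thing).
The state is a dict: "clock": time; "q": joint angles; "joint_velocities": joint speeds; "tau": joint torques, N m; "position": TCP position; "eef_rot": TCP orientation; "contact_force": force on the tool from outside, world axes, zero at the start; "wrist_torque": the same for the moment, N m; "finger_gap": opening from 0.0 (shut) to 1.0 (fully open).
Only numpy, scipy, OpenCV 4.12 (cv2) and the standard library are available. Lean on these libraries where they do the work, as an engineer would, in place of code of your own. Each camera call takes 0.05 s, during which the arm holds its last target.

### The job

Get the bench cutter ready for the next cut, only pushing gently with the fingers and never gripping or lifting anything. Push the black portion stop along its rail until it clicks into the notch at the green clip. Then slide the block of cheese along the board until its end sits flat against the stop, without knocking the stop out of its notch or disturbing the other things, and take the hand away.

Things in the scene. Friction and masses are not known exactly. Their poses are not given: they have to be found in the camera images.
- cutter: bench portion cutter, fixed: steel base 270 (x) x 500 (y) mm, white board on it (x -125 to 75, y -235 to 235 mm, top 40 mm above the table), steel fence on the board's rear edge (front face x = 75 mm, top z = 75 mm), rail and coloured clips behind the fence. Origin: on the table under the base's middle; x away from the robot to the fence, y along the rail, z up
- blade_line (a point): point on the board's dark cutting groove (cutter's y = 0, x = 30 mm, board height), axes as the cutter's. The lever blade is swung up and back behind the fence (y = -9 mm, x 100 to 240 mm, up to 350 mm above the table) and stays there
- stop (a joint): travel of the portion stop along its rail, m: 0 at the outer (+y) end, 0.140 nearest the blade, growing towards the cutter's -y. Its blade-side face is at cutter y = 0.165 minus this. Starts on plain rail, 0 to 0.030. Notches at 0.050, 0.075, 0.100, 0.125 (12 mm wide). Plain rail takes about 2 N; within 6 mm of a notch's middle it is drawn in and the push dips; leaving a notch takes 12 to 15 N
- detent (a joint): the spring ball in the stop's carriage (red cap 18 mm across on top): under 0.001 m while it rides on the plain rail, about 0.004 m when dropped home into a notch
- stop_face (a point): middle of the blade-side (-y) face of the black stop plate, where the cheese is to rest; axes as the cutter's. Plate 84 (x) x 8 (y) mm, from 3 to 51 mm above the board, this point 27 mm above it. It hangs from a grey carriage (36 x 36 mm, centred 65 mm farther in x, top 64 mm above the board, red cap to 77 mm) captive on the rail
- stop_back (a point): middle of the outer (+y) face of the stop plate, where it is pushed towards the blade
- stop_pointer (a point): the stop's thin black pointer over the ledge with the clips, in line (same y in the cutter's frame) with the stop's face and with the spring ball
- clip_green: green portion clip on the ledge, 24 x 14 x 12 mm, fixed; its middle marks the notch wanted. Origin at the centre of its underside, in line (same y in the cutter's frame) with the middle of its notch
- clip_blue: blue clip, the same, at another notch
- clip_red: red clip, the same, at another notch
- clip_yellow: yellow clip, the same, at another notch
- cheese: loose block of hard cheese, 74 (x) x 140 (y) x 50 (z) mm, 0.4 to 0.6 kg, lying on the board in front of the fence on the -y side of the blade line, long axis along the fence within 5 degrees. Origin at the centre of its underside; its y axis points towards the stop. It takes 2 to 5 N to slide
- cheese_end (a point): middle of the cheese's leading (+y) end face, 25 mm above the board
- cheese_tail (a point): middle of the cheese's rear (-y) end face, 25 mm above the board, where it is pushed
- offcut: small cheese offcut, 34 x 46 x 22 mm, lying loose near the front edge of the board; leave alone. Origin at the centre of its underside
- knife: kitchen knife 230 mm long, up to 14 mm high, lying near the front edge of the board, about parallel to the fence, black handle; leave alone. Origin near its middle
- ramekin: white bowl, 80 mm across, 42 mm high, on the table to the left; leave alone
- pepper_jar: glass jar, 48 mm across, 95 mm high, on the table to the left; leave alone
- sauce_bottle: red squeeze bottle, 56 mm across, 182 mm high, on the table to the right; leave alone
- steel_bowl: steel bowl, 140 mm across, 65 mm high, on the table to the right; leave alone
There are look-alikes about, which are no part of the job. What is meant by the cheese is not turquoise, and is the smaller of those in its own colour.

How it is judged:
By the outcome, as a careful person would: the job done as asked, in the order asked, and still so for the second after the job is handed in, with the robot touching nothing.
It also fails if it takes over 54 s, if anything falls off the work surface, if the arm or the gripper's body presses on something with over 40 N, if the wrist force passes 120 N, or if a joint passes its speed limit or range.

## Working session

There is one attempt and no reset: what is moved stays moved. The work goes in short steps, each a Python script; the robot and the scene stay as the last script left them, time stands still between calls to the robot, and variables do not carry over. Pictures are saved under pics/ and viewed, and the job is handed in when it is done.

```bash
ls; mkdir -p pics
python3 - <<'E'
from cell import *
import cv2
s=get_state();print(s['clock'],s['position'],s['eef_rot'],s['finger_gap'])
for c in ('top','side'):
    f=grab_frame(c);cv2.imwrite(f'pics/{c}0.png',f['img'][:,:,::-1])
    print(c,f['fx'],f['cx'],f['cy'],f['cam_to_world'])
    for n in ['cutter','blade_line','stop','stop_face','stop_back','stop_pointer','clip_green','clip_blue','clip_red','clip_yellow','cheese','cheese_end','cheese_tail','offcut','knife']:
        r=tip_of(c,n) if n!='stop' else spot_in(c,n)
        print(n,[(round(d['score'],2),[round(float(v),1) for v in d['centre']]) for d in r[:4]])
print(get_state()['clock'])
E
```

```text
pics
0.0 [0.16110586 0.52524236 0.23049504] [ 2.52569374e+00  1.86680995e+00 -2.44869178e-03] 1.002937933817021
top 470.1364669764678 247.8775687170516 193.56035075450242 [[-0.01630389 -0.99870584  0.048175    0.36808769]
 [-0.99985282  0.01654211  0.00455029 -0.00678539]
 [-0.00534131 -0.04809372 -0.99882855  1.38639738]
 [ 0.          0.          0.          1.        ]]
cutter [(0.86, [246.7, 174.6])]
blade_line [(0.68, [241.8, 165.3])]
stop [(0.85, [189.1, 155.7])]
stop_face [(0.7, [388.0, 152.7]), (0.67, [198.1, 174.2])]
stop_back [(0.86, [189.7, 174.5])]
stop_pointer [(0.88, [191.1, 144.0])]
clip_green [(0.6, [193.5, 140.6])]
clip_blue [(0.46, [205.8, 138.2])]
clip_red [(0.63, [215.9, 137.1])]
clip_yellow [(0.38, [224.7, 134.9])]
cheese [(0.71, [275.6, 155.0]), (0.64, [125.4, 268.9])]
cheese_end [(0.71, [256.4, 161.0]), (0.66, [373.9, 283.2])]
cheese_tail [(0.82, [338.7, 251.8]), (0.81, [302.7, 154.4]), (0.62, [135.0, 239.0])]
offcut [(0.68, [272.3, 202.9])]
knife [(0.71, [208.3, 216.0]), (0.56, [303.6, 154.5])]
side 480.8431572815162 255.65266520505617 190.15438066572852 [[ 0.
[... 353 characters left out ...]
[265.4, 161.9])]
stop_face [(0.65, [263.7, 166.7])]
stop_back [(0.55, [262.1, 164.4])]
stop_pointer [(0.76, [281.9, 160.3]), (0.32, [290.6, 171.2])]
clip_green [(0.6, [286.9, 167.4])]
clip_blue [(0.56, [274.5, 194.5]), (0.46, [288.6, 169.0])]
clip_red [(0.72, [290.3, 228.5]), (0.43, [292.3, 173.6])]
clip_yellow [(0.57, [293.6, 177.6])]
cheese [(0.89, [281.9, 216.9]), (0.83, [187.0, 145.3]), (0.72, [188.6, 285.3])]
cheese_end [(0.94, [273.6, 194.1]), (0.86, [165.7, 138.6]), (0.69, [172.6, 293.6])]
cheese_tail [(0.74, [286.4, 226.9]), (0.73, [209.6, 145.2]), (0.65, [202.2, 259.6]), (0.22, [230.5, 184.3])]
offcut [(0.67, [267.7, 207.7]), (0.46, [245.3, 212.5])]
knife [(0.5, [233.1, 182.1])]
1.6
```

Run:
```python
import cv2
for c in ('top','side'):
    i=cv2.imread(f'pics/{c}0.png'); cv2.imwrite(f'pics/{c}0b.png',cv2.resize(i,(800,600),interpolation=cv2.INTER_CUBIC))
i=cv2.imread('pics/top0.png')[120:230,170:370];cv2.imwrite('pics/topcrop.png',cv2.resize(i,(800,440),interpolation=cv2.INTER_CUBIC))
```

```text
(no output)
```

View pics/top0b.png

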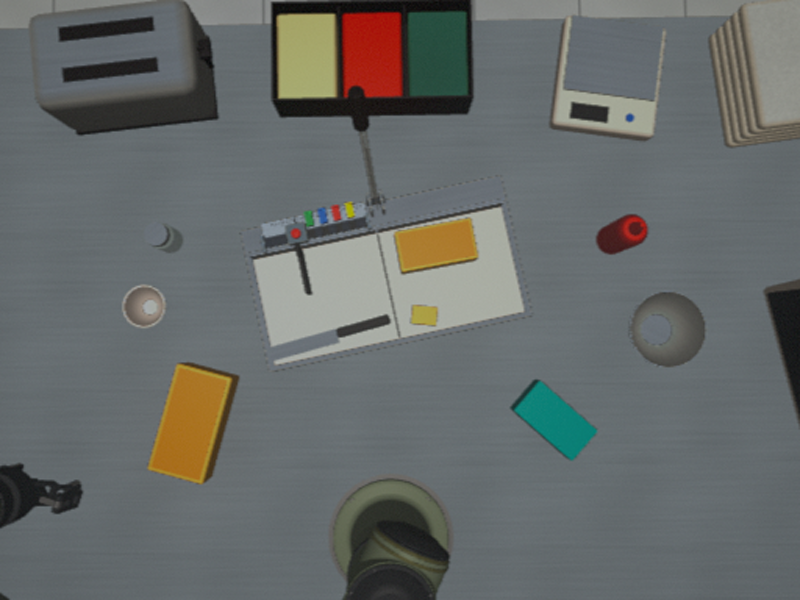

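View pics/side0b.png

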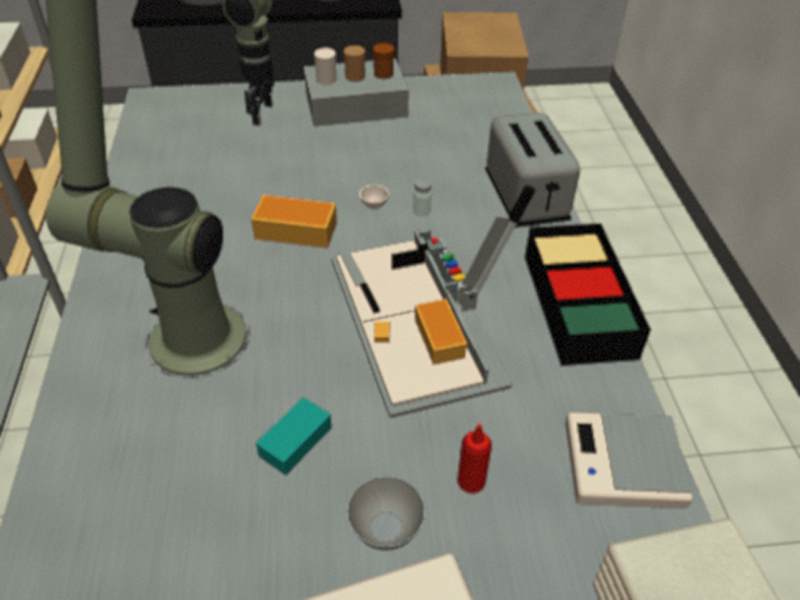

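View pics/topcrop.png

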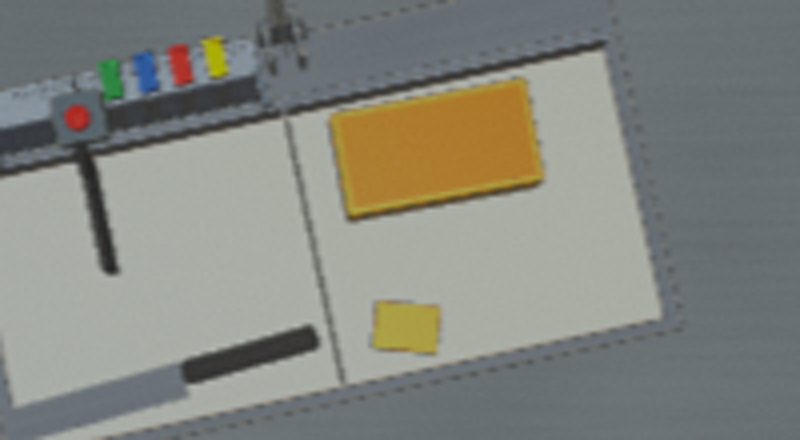

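The orange blocks are at top (279,157), on the board and smaller, and (122,270), on the table and larger. The turquoise block is at (355,268). By the description, the cheese is the orange one on the board, and the crop shows it by the fence at -y of the groove. Next I'll fit the poses.

```bash
cat > h.py <<'E'
from cell import *
import numpy as np, cv2
from scipy.optimize import least_squares
def proj(f,P):
    T=np.linalg.inv(f['cam_to_world']);p=np.atleast_2d(P)@T[:3,:3].T+T[:3,3]
    return np.c_[f['fx']*p[:,0]/p[:,2]+f['cx'],f['fy']*p[:,1]/p[:,2]+f['cy']]
def back(f,uv,z):
    uv=np.atleast_2d(uv).astype(float);d=np.c_[(uv[:,0]-f['cx'])/f['fx'],(uv[:,1]-f['cy'])/f['fy'],np.ones(len(uv))]@f['cam_to_world'][:3,:3].T
    o=f['cam_to_world'][:3,3];return o+d*((z-o[2])/d[:,2])[:,None]
def c2w(c,P):
    P=np.atleast_2d(P);a=c[2];R=np.array([[np.cos(a),-np.sin(a),0],[np.sin(a),np.cos(a),0],[0,0,1]])
    return P@R.T+[c[0],c[1],0]
def w2c(c,P):
    P=np.atleast_2d(P);a=c[2];R=np.array([[np.cos(a),-np.sin(a),0],[np.sin(a),np.cos(a),0],[0,0,1]])
    return (P-[c[0],c[1],0])@R
E
python3 - <<'E'
from h import *
ft=grab_frame('top');fs=grab_frame('side')
B=np.array([[-.125,-.235,.04],[.075,-.235,.04],[-.125,.235,.04],[-.125,0,.04],[.075,0,.04]])
mt=np.array([[335.5,199.5],[321.5,131.25],[176,231.7],[255.7,216],[241.8,149.5]])
S=np.array([[-.125,-.235,.04],[-.125,.235,.04],[-.125,0,.04]])
ms=np.array([[390,403],[338,255],[363,320]])*.64
r=least_squares(lambda c:np.r_[(proj(ft,c2w(c,B))-mt).ravel(),.7*(proj(fs,c2w(c,S))-ms).ravel()],[.45,0,.2])
c=r.x;print(c,np.degrees(c[2]),r.fun.round(1));np.save('c.npy',c)
# top view details
def pr(n,uv,z):print(n,w2c(c,back(ft,uv,z)).round(4).tolist())
for n,z in [('clip_green',None),('clip_blue',None),('clip_red',None),('clip_yellow',None)]:
    m=silhouettes('top',n)
    for d in m[:2]: pr(n+' %.2f'%d['score'],d['centre'],.075)
pr('cap',[170+77/4,120+117/4],.117)
pr('plate',[[170+88/4,120+150/4],[170+112/4,120+271/4]],.091)
m=silhouettes('top','cheese')
for d in m:
    k=d['mask'].astype(np.uint8);cn=max(cv2.findContours(k,0,2)[0],key=cv2.contourArea)
    P=w2c(c,back(ft,cn[:,0],.09));rr=cv2.minAreaRect((P[:,:2]*1000).astype(np.float32))
    print('cheese',d['score'],rr); print(cv2.boxPoints(rr))
# overlays
for f,nm in((ft,'top'),(fs,'side')):
    i=cv2.resize(f['img'][:,:,::-1].copy(),None,fx=4,fy=4,interpolation=cv2.INTER_CUBIC)
    def pl(P,col):cv2.polylines(i,[((proj(f,c2w(c,P))+.5)*4).astype(int)],True,col,1)
    pl([[-.125,-.235,.04],[.075,-.235,.04],[.075,.235,.04],[-.125,.235,.04]],(0,0,255))
    pl([[-.125,0,.04],[.075,0,.04]],(0,255,0)); pl([[.075,-.235,.075],[.075,.235,.075]],(255,0,255))
    for s in(.05,.075,.1,.125):pl([[.1,.165-s,.075],[.16,.165-s,.075]],(255,255,0))
    x0,y0=(150,110) if nm=='top' else (200,130)
    cv2.imwrite(f'pics/{nm}_ov.png',i[y0*4:y0*4+560,x0*4:x0*4+800])
E
```

```text
[4.91191029e-01 4.70339137e-04 1.85522449e-01] 10.629653360590938 [ 0.8  0.   0.3  0.4 -0.6  0.8  0.2  0.   0.1 -1.6  0.4 -1.  -0.4 -1.
 -0.7 -0.1]
clip_green 0.75 [[0.022, -0.0861, 0.075]]
clip_green 0.56 [[0.1203, 0.1233, 0.075]]
clip_blue 0.49 [[0.1192, 0.0943, 0.075]]
clip_red 0.39 [[0.1106, 0.0648, 0.075]]
clip_yellow 0.61 [[0.1141, 0.0371, 0.075]]
cap [[0.089, 0.1419, 0.117]]
plate [[0.0692, 0.1415, 0.091], [-0.0164, 0.1416, 0.091]]
cheese 0.75 ((-196.22280883789062, 387.50860595703125), (114.41567993164062, 200.4997100830078), 63.36251449584961)
[[-311.48105  381.31915]
 [-132.26216  291.42633]
 [ -80.96457  393.69806]
 [-260.18347  483.59088]]
cheese 0.71 ((-317.40765380859375, -232.885009765625), (142.20880126953125, 72.58859252929688), 37.091888427734375)
[[-396.01437 -246.81686]
 [-352.23654 -304.71857]
 [-238.80093 -218.95316]
 [-282.57877 -161.05145]]
cheese 0.57 ((22.49642562866211, -94.06500244140625), (141.03526306152344, 79.13391876220703), 89.1671371459961)
[[ -18.091375 -164.00006 ]
 [  61.034184 -165.15033 ]
 [  63.08423   -24.129944]
 [ -16.041332  -22.979675]]
cheese 0.48 ((134.79759216308594, 378.0068359375), (69.53802490234375, 45.36492156982422), 56.66241455078125)
[[ 96.739555 361.4248  ]
 [134.63956  336.49353 ]
 [172.85562  394.58887 ]
 [134.95563  419.52014 ]]
```

View pics/top_ov.png

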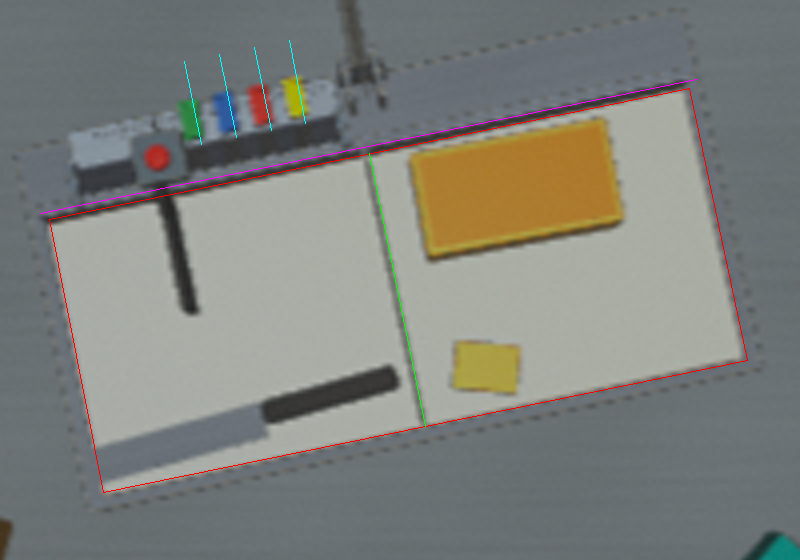

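View pics/side_ov.png

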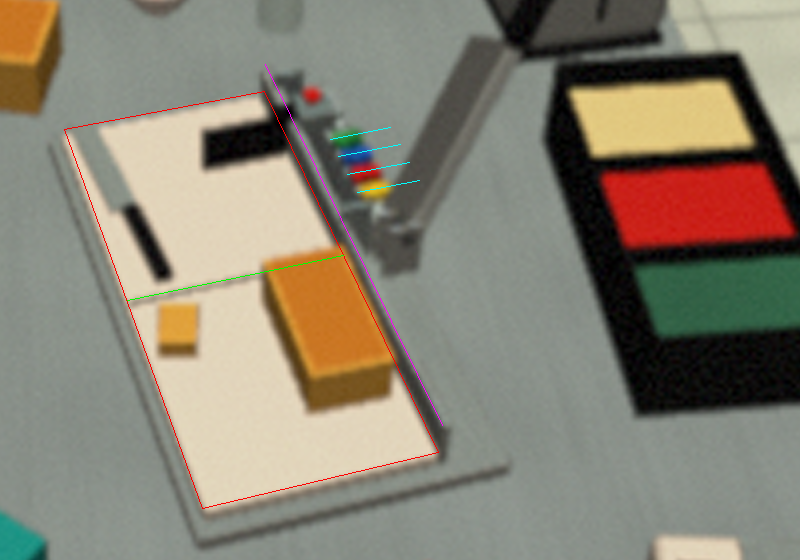

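The overlay fits. The clips sit at notches 0.050 (green), 0.075 (blue), 0.100 (red) and 0.125 (yellow). The stop face is at about y=0.138 to 0.142, so s is about 0.025. The cheese centre is at about (0.024,-0.094), with yaw within 1° of the fence. Next I push the stop.

```bash
cat >> h.py <<'E'
from scipy.spatial.transform import Rotation as Ro
def rv(c,k=0):
    return (Ro.from_euler('z',c[2]+k*np.pi)*Ro.from_matrix(np.diag([1.,-1,-1]))).as_rotvec()
def st(c):
    s=get_state();F=s['contact_force'];a=c[2]
    return round(s['clock'],2),w2c(c,s['position']).round(4)[0].tolist(),[round(float(F[0]*np.cos(a)+F[1]*np.sin(a)),2),round(float(-F[0]*np.sin(a)+F[1]*np.cos(a)),2),round(float(F[2]),2)]
E
python3 - <<'E'
from h import *
c=np.load('c.npy')
P=lambda x,y,z:c2w(c,[x,y,z])[0]
for k in(0,1):
    print(k,[None if q is None else np.round(q,2).tolist() for q in (ik(P(.028,.187,.2),rv(c,k)),ik(P(.026,-.19,.2),rv(c,k)))])
k=min((0,1),key=lambda k:9 if (q:=ik(P(.028,.187,.2),rv(c,k))) is None else abs(q[5]-1.437))
grab(20);print(k,get_state()['clock'],get_state()['finger_gap'])
movep(P(.028,.187,.2),rv(c,k));print(st(c))
move_l(P(.028,.187,.062),.12);print(st(c))
f=grab_frame('top');cv2.imwrite('pics/t2.png',cv2.resize(f['img'][90:240,130:330,::-1],(800,600),interpolation=cv2.INTER_CUBIC))
f=grab_frame('side');cv2.imwrite('pics/s2.png',cv2.resize(f['img'][100:250,200:400,::-1],(800,600),interpolation=cv2.INTER_CUBIC))
E
```

```text
0 [[0.23, 0.29, -0.32, 0.95, -0.0, 1.62], [-0.44, 0.4, -0.16, 1.01, -0.0, 0.94]]
1 [[0.23, 0.29, -0.32, 0.95, 0.0, -1.53], [-0.44, 0.4, -0.16, 1.01, 0.0, -2.2]]
0 2.7167 0.00042998867891547437
(4.42, [0.0279, 0.1878, 0.2001], [0.22, 0.04, -0.22])
(5.72, [0.0286, 0.1871, 0.0626], [-0.22, -0.38, 0.72])
```

View pics/t2.png

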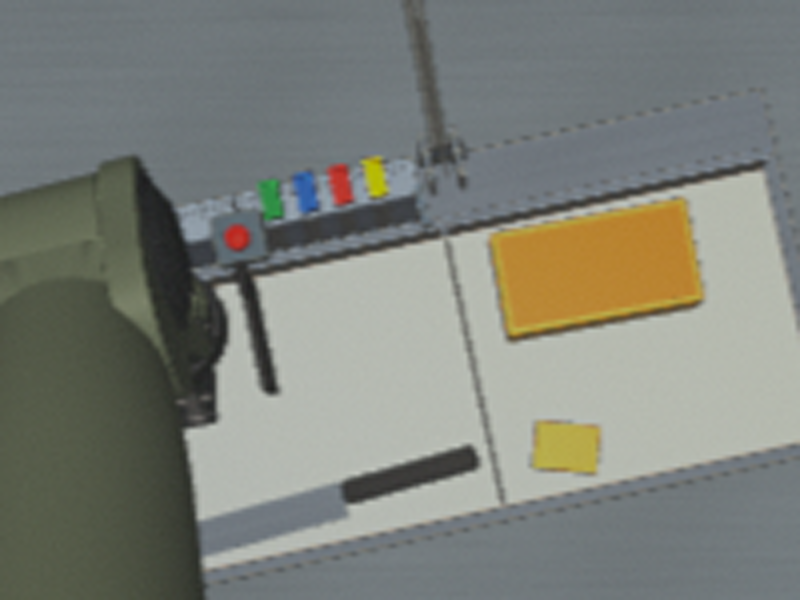

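View pics/s2.png

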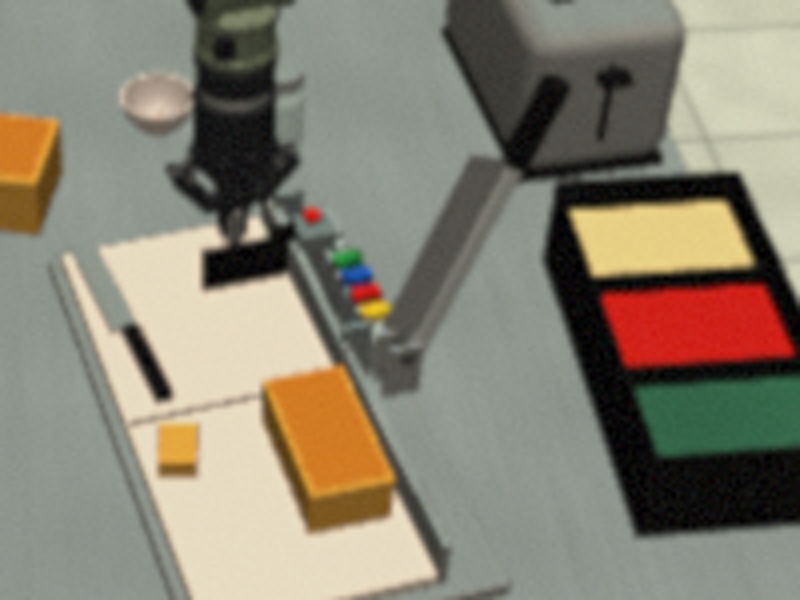

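The fingers are behind the plate, clear of the carriage. I'll shift a little in -x for margin and push slowly with a 7 N force limit.

Run:
```python
from h import *
c=np.load('c.npy')
P=lambda x,y,z:c2w(c,[x,y,z])[0]
move_l(P(.012,.185,.062),.05);print(st(c))
print(move_l(P(.012,.150,.062),.04,until_force=8),st(c))
for y in(.144,.140,.138):
    r=move_l(P(.012,y,.062),.015,until_force=7);print(r,st(c))
    if r:break
f=grab_frame('top');cv2.imwrite('pics/t3.png',cv2.resize(f['img'][90:240,130:330,::-1],(800,600),interpolation=cv2.INTER_CUBIC))
```

```text
(6.3, [0.0118, 0.185, 0.0621], [-0.06, -0.11, -0.14])
False (7.33, [0.0119, 0.1495, 0.062], [-0.11, 0.33, -0.22])
False (7.88, [0.012, 0.1435, 0.062], [1.08, -0.57, -0.15])
False (8.29, [0.0121, 0.1396, 0.062], [-0.14, 0.79, 0.06])
False (8.57, [0.012, 0.1379, 0.062], [0.22, -1.04, 0.26])
```

View pics/t3.png

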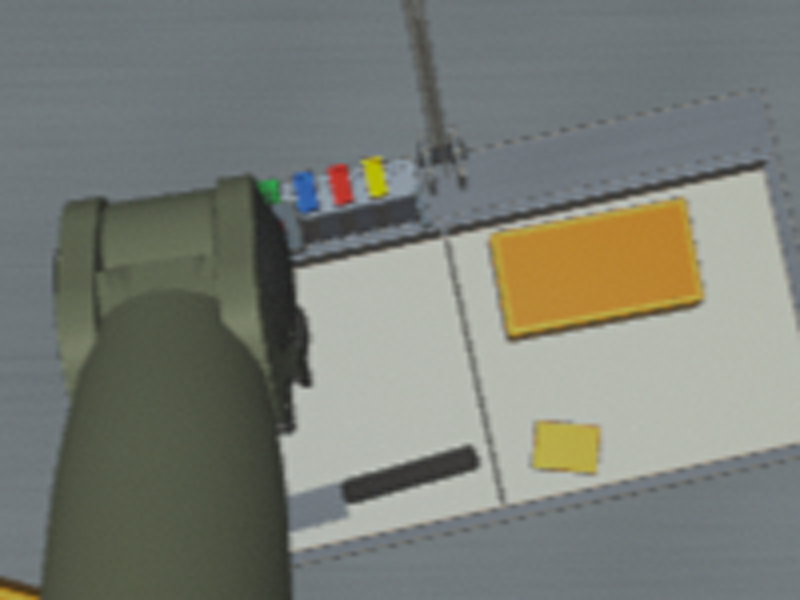

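The carriage has moved about 24 mm (edge at px 298, was 263), so it should be at or near the notch. I'll press on slowly until I feel the notch wall.

Run:
```python
from h import *
c=np.load('c.npy')
P=lambda x,y,z:c2w(c,[x,y,z])[0]
y=.1375
while y>.1275:
    r=move_l(P(.012,y,.062),.008,until_force=5);s=st(c);print(r,s)
    if r or s[2][1]>6:break
    y-=.001
```

```text
False (8.88, [0.012, 0.1375, 0.062], [-0.34, -0.63, -0.33])
False (9.15, [0.012, 0.1365, 0.062], [-0.19, -0.15, -0.09])
False (9.43, [0.012, 0.1355, 0.062], [0.4, 0.47, 0.2])
False (9.7, [0.012, 0.1353, 0.062], [0.85, 5.42, 0.09])
False (9.97, [0.012, 0.1351, 0.062], [0.36, 7.77, 0.21])
```

The force rose from about 0 to 7.8 N with the finger stalled, so the stop is in the notch. Expected contact was y≈0.134 and it stalled at 0.135. I'll back off and look.

Run:
```python
from h import *
c=np.load('c.npy')
P=lambda x,y,z:c2w(c,[x,y,z])[0]
k=0
move_l(P(.012,.165,.062),.08);move_l(P(.005,.17,.17),.2);print(st(c))
movep(P(.0,-.215,.19),rv(c,k));print(st(c))
ft=grab_frame('top');fs=grab_frame('side')
for n in('stop_face','stop_pointer','clip_green','cheese_tail','cheese_end'):
    for d in tip_of('top',n)[:3]:
        z={'stop_face':.067,'stop_pointer':.08,'clip_green':.07}.get(n,.065);print(n,round(d['score'],2),w2c(c,back(ft,d['centre'],z)).round(4)[0])
cv2.imwrite('pics/t4.png',cv2.resize(ft['img'][110:230,150:310,::-1],(800,600),interpolation=cv2.INTER_CUBIC))
cv2.imwrite('pics/s4.png',cv2.resize(fs['img'][130:250,210:370,::-1],(800,600),interpolation=cv2.INTER_CUBIC))
```

```text
(11.21, [0.0046, 0.1697, 0.1694], [-0.55, 0.39, 0.35])
(12.64, [0.0001, -0.2138, 0.1896], [0.78, 0.96, 0.98])
stop_face 0.61 [0.0186 0.112  0.067 ]
stop_face 0.18 [ 0.0271 -0.087   0.067 ]
stop_pointer 0.57 [0.1218 0.1236 0.08  ]
stop_pointer 0.29 [ 0.0239 -0.0278  0.08  ]
clip_green 0.53 [0.1165 0.1261 0.07  ]
cheese_tail 0.74 [ 0.0094 -0.1592  0.065 ]
cheese_tail 0.74 [-0.1217  0.3483  0.065 ]
cheese_tail 0.74 [-0.2655 -0.1996  0.065 ]
cheese_end 0.87 [ 0.0227 -0.032   0.065 ]
cheese_end 0.57 [-0.3796 -0.2858  0.065 ]
```

View pics/t4.png

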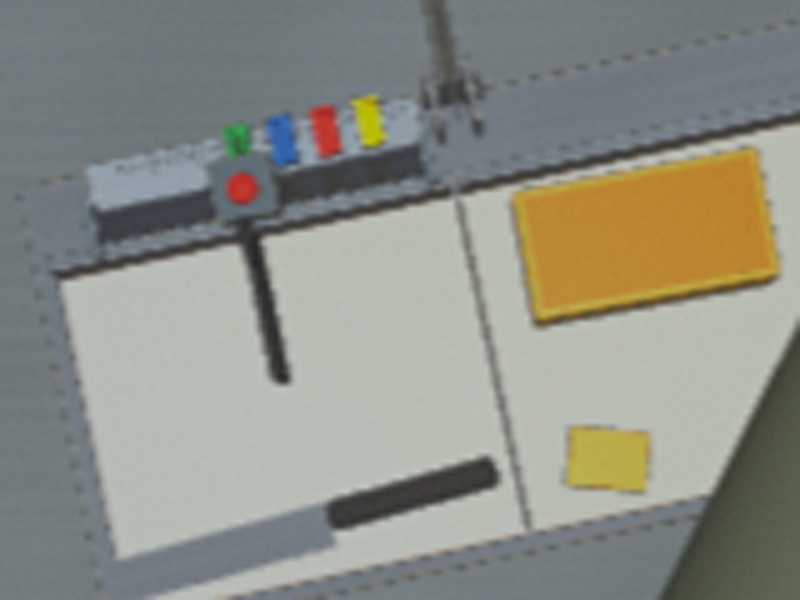

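View pics/s4.png

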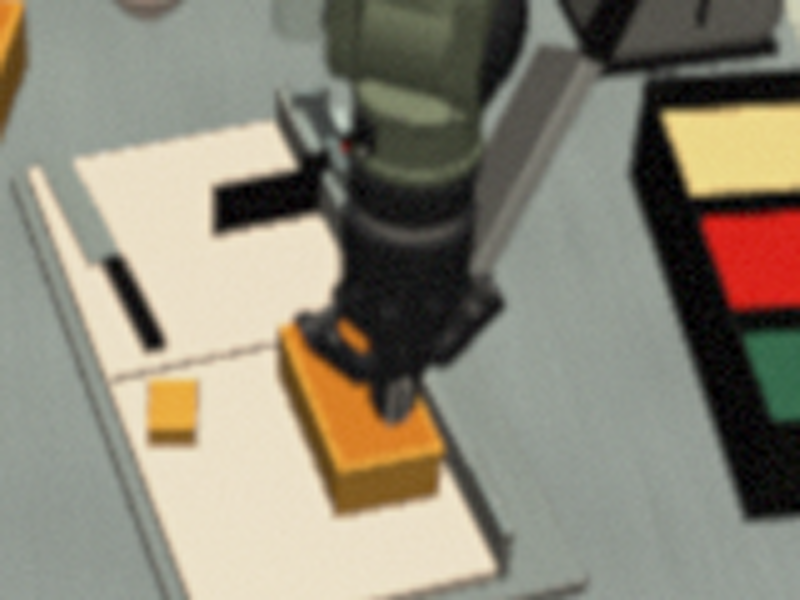

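The carriage and cap are in line with the green clip. Now the cheese: lower behind its tail and push along the fence.

Run:
```python
from h import *
c=np.load('c.npy')
P=lambda x,y,z:c2w(c,[x,y,z])[0]
move_l(P(.025,-.208,.15),.1);move_l(P(.025,-.208,.064),.12);print(st(c))
print(move_l(P(.025,-.15,.064),.04,until_force=9),st(c))
print(move_l(P(.025,-.09,.064),.04,until_force=9),st(c))
ft=grab_frame('top');fs=grab_frame('side')
cv2.imwrite('pics/t5.png',cv2.resize(ft['img'][110:230,150:310,::-1],(800,600),interpolation=cv2.INTER_CUBIC))
cv2.imwrite('pics/s5.png',cv2.resize(fs['img'][130:250,210:370,::-1],(800,600),interpolation=cv2.INTER_CUBIC))
```

```text
(14.48, [0.0255, -0.2084, 0.0648], [0.43, -0.83, 0.18])
False (16.08, [0.025, -0.15, 0.064], [-0.31, -1.32, -0.29])
False (17.73, [0.025, -0.0899, 0.064], [1.11, -0.47, 0.67])
```

View pics/t5.png

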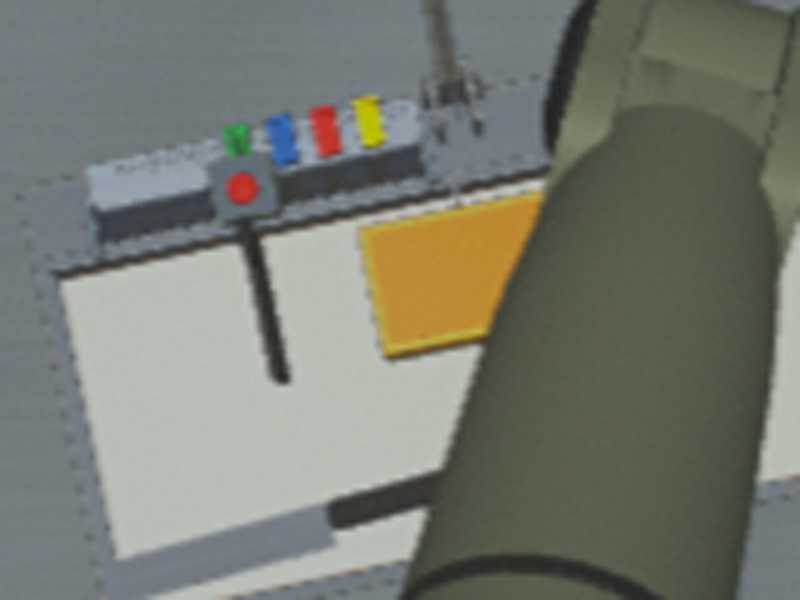

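View pics/s5.png

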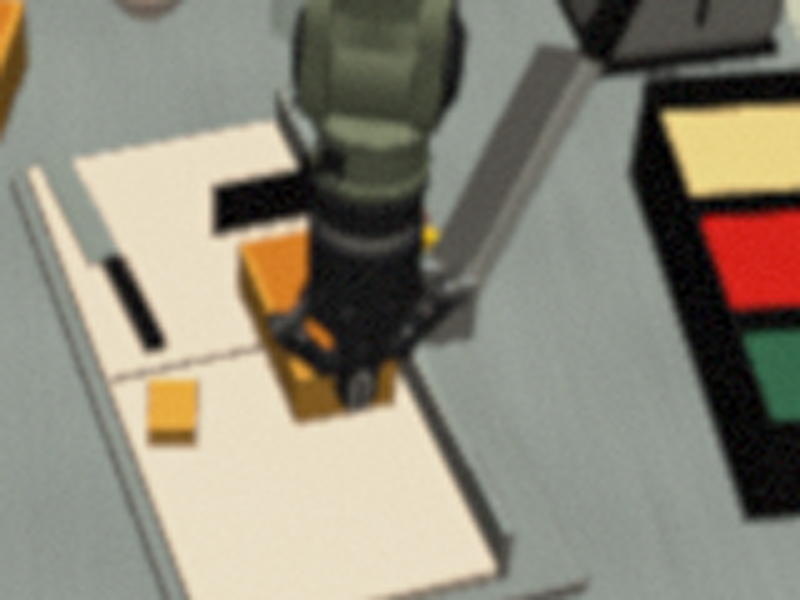

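The cheese is sliding straight and square to the stop (leading edge px (360,230)-(385,355)). Closing the last gap slowly.

Run:
```python
from h import *
c=np.load('c.npy')
P=lambda x,y,z:c2w(c,[x,y,z])[0]
print(move_l(P(.025,-.046,.064),.04,until_force=8),st(c))
y=-.0445
while y<-.028:
    r=move_l(P(.025,y,.064),.01,until_force=5);s=st(c);print(r,s)
    if r or s[2][1]<-7.5:break
    y+=.0015 if y<-.039 else .001
ft=grab_frame('top');fs=grab_frame('side')
cv2.imwrite('pics/t6.png',cv2.resize(ft['img'][110:230,150:310,::-1],(800,600),interpolation=cv2.INTER_CUBIC))
cv2.imwrite('pics/s6.png',cv2.resize(fs['img'][130:250,210:370,::-1],(800,600),interpolation=cv2.INTER_CUBIC))
```

```text
False (19.08, [0.0249, -0.0456, 0.0639], [0.22, -0.63, -0.27])
False (19.38, [0.025, -0.0446, 0.0639], [0.91, -1.71, -1.0])
False (19.68, [0.0249, -0.0428, 0.0639], [-0.72, -1.96, -0.94])
False (19.98, [0.0249, -0.0412, 0.0639], [0.49, -0.72, -1.26])
False (20.28, [0.025, -0.0398, 0.064], [0.92, -1.65, -0.7])
False (20.58, [0.025, -0.0384, 0.064], [0.41, -2.07, -1.64])
False (20.83, [0.025, -0.0374, 0.064], [0.13, -1.65, -1.92])
False (21.08, [0.025, -0.0364, 0.064], [0.27, -1.76, -1.53])
False (21.33, [0.025, -0.0354, 0.064], [0.36, -0.92, -0.61])
False (21.58, [0.0251, -0.0347, 0.064], [0.98, -2.54, -1.26])
False (21.83, [0.0256, -0.0345, 0.0642], [1.24, -5.64, -2.47])
False (22.08, [0.026, -0.0343, 0.0644], [1.7, -6.36, -2.62])
False (22.33, [0.0263, -0.0341, 0.0645], [1.01, -9.48, -2.0])
```

View pics/t6.png

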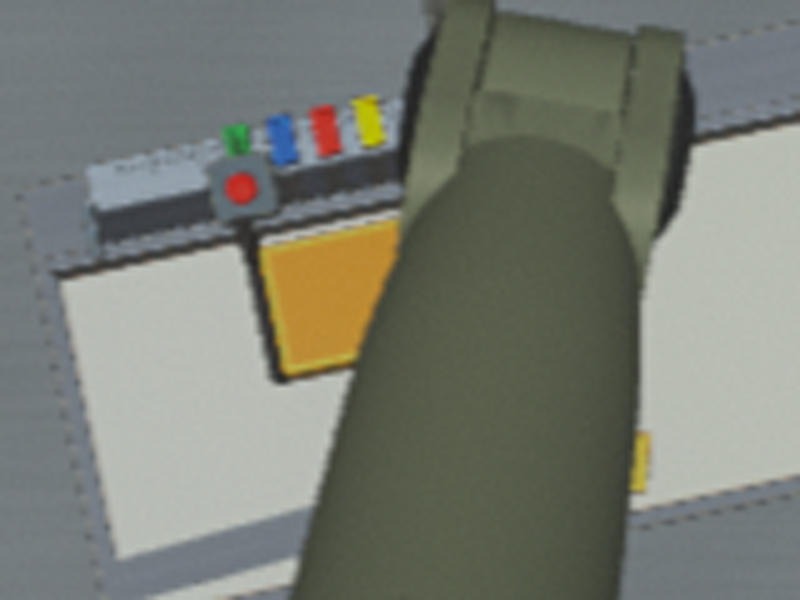

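View pics/s6.png

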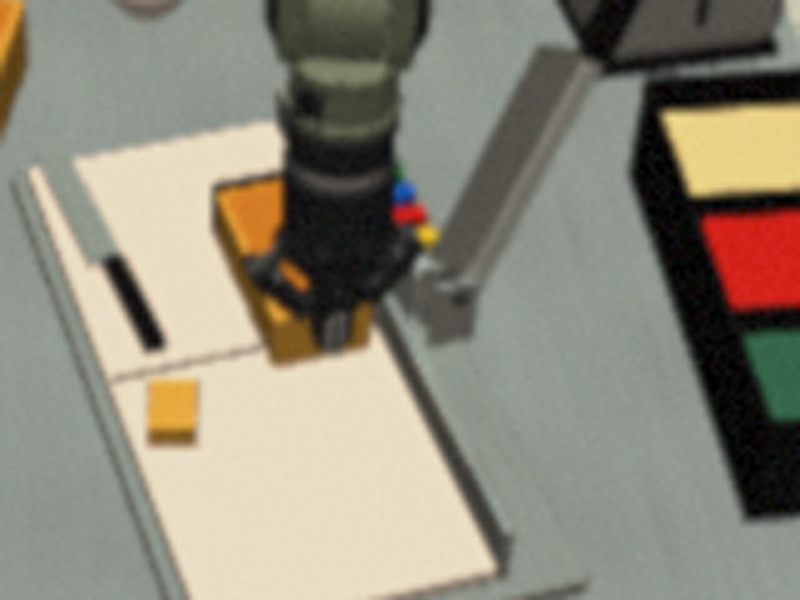

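The cheese lies flush along the plate and the cap hasn't moved, still at (242,187). I'll retreat straight back, lift and check.

Run:
```python
from h import *
c=np.load('c.npy')
P=lambda x,y,z:c2w(c,[x,y,z])[0]
move_l(P(.025,-.09,.064),.06);print(st(c));move_l(P(.02,-.13,.2),.15)
movep(P(-.1,-.3,.25),rv(c,0));print(st(c))
ft=grab_frame('top');fs=grab_frame('side')
cv2.imwrite('pics/t7.png',cv2.resize(ft['img'][110:230,150:310,::-1],(800,600),interpolation=cv2.INTER_CUBIC))
cv2.imwrite('pics/s7.png',cv2.resize(fs['img'][130:250,210:370,::-1],(800,600),interpolation=cv2.INTER_CUBIC))
```

```text
(23.56, [0.0249, -0.0897, 0.064], [-0.16, 0.13, 0.97])
(25.52, [-0.0998, -0.299, 0.2493], [0.15, 0.44, 0.21])
```

View pics/t7.png

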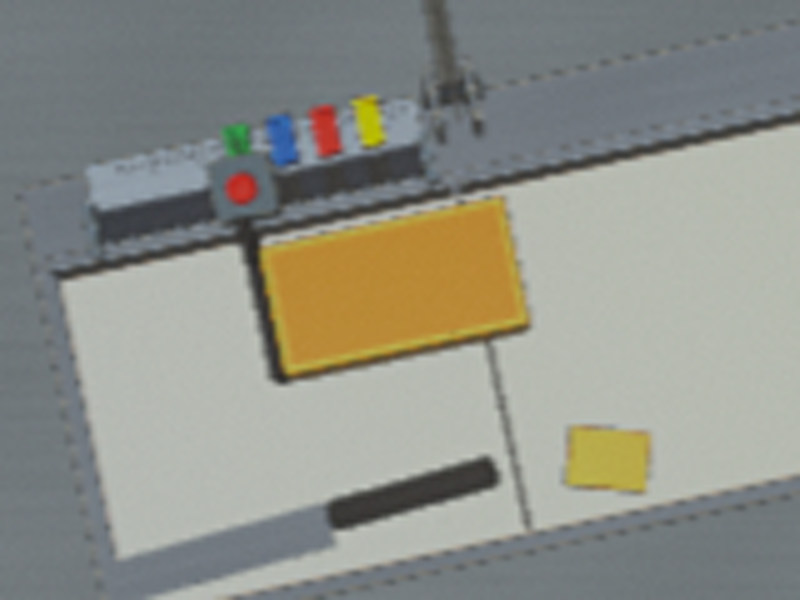

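View pics/s7.png

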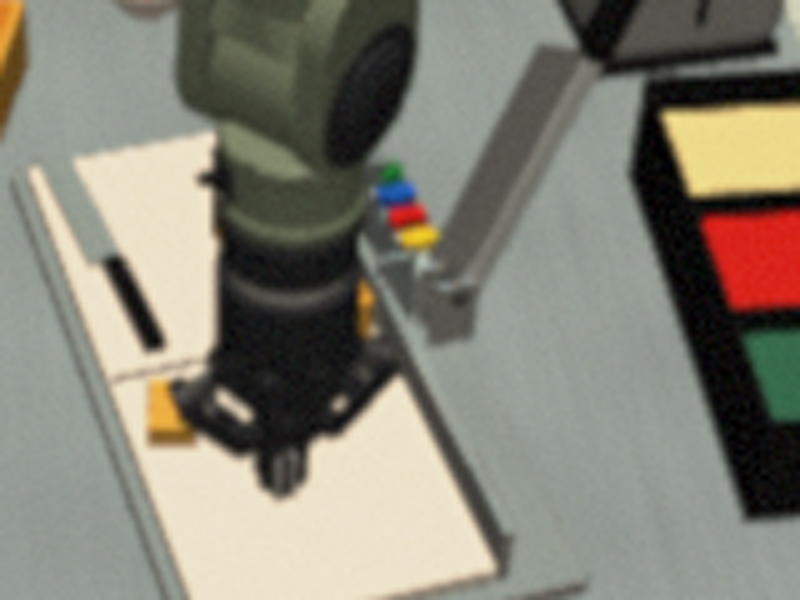

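The cheese end (px (261,247)-(285,375)) lies along the plate with no gap showing. The stop is unmoved in line with the green clip, the knife and offcut are where they were, and the hand is clear.

Run:
```python
from cell import *
sign_off();print(get_state()['clock'])
```

```text
the job is handed in; nothing more can be done
the job is handed in; nothing more can be done
```

I pushed the stop into the notch at the green clip and slid the cheese along the fence until its end sat against the stop. Then I took the hand away and handed the job in at about 26 s on the robot's clock. I used shut fingers only and never gripped or lifted anything.

- **Stop:** The push force dropped to about 0 N. It then rose to 7.8 N with the finger held still at y = 0.135, where contact was expected at about 0.134. That means the ball was against the notch wall. The detent itself could not be read directly.
- **Cheese:** It slid at about 1–2 N, then the force rose to about 9.5 N at the stop, below the 12–15 N needed to leave the notch.
- **Last picture from above:** The cheese end lies along the plate with no visible gap. The stop's red cap has not moved and is in line with the green clip, and the knife and offcut are where they were. The last side picture was no check on the cheese or stop, because the arm hid them.
- **Disagreement:** After the stop push, the networks put the stop face at y = 0.112 and its pointer at 0.124, where both should be 0.115. I trusted the force and the picture instead.

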